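# Try the latch on its key, then fit the door lever and hold it down for bolting

## Task

Try the latch of the white door-stile sample first: turn its key clockwise to the stop and let go, so that it springs back by itself. Then take the silver lever handle out of its carton and fit it into the lock with the lever lying square across the stile, pointing away from the latch edge, turning it until its square spindle and two lugs drop into their holes, and press its rose fully down on the foam gasket. Finish while still holding it pressed down flat like that, ready for the bolts from below, and leave everything else where it is.

Things in the scene. Friction and masses are not known exactly. Their poses are not given: they have to be found in the camera images.
- key_grip (a point): centre of the black plastic head of the key that stands in the lock cylinder; the head is 26 mm wide (along this point's y), 9 mm thick (along its x) and 26 mm tall, centred 24 mm above the stile's face; room for the fingertips down to 4 mm above the face. The point turns with the key; z is up
- key (a joint): angle of the key, rad: 0 at rest, grows clockwise seen from above to the stop at 1.05; a light spring (about 0.2 N m at the stop) brings it back when released; turning it draws in the latch bolt
- seat (a point): centre of the 15 mm round spindle hole, on the top face of the white stile (90 mm wide, 360 mm long, lying on two wooden cradles, its face 70 mm above the bench), 92 mm from the key's axis. y runs along the stile away from the key, x to the latch edge (steel forend with the latch bolt, 45 mm away), z up. Two 10 mm round lug holes lie 19 mm from it along +y and -y
- gasket (a joint): how far the black foam gasket round the three holes (a frame 56 x 62 mm with a 20 x 52 mm opening, its top 6 mm above the stile's face) is squashed, m: 0 free, 0.004 fully flat, top then 2 mm above the face; it pushes back with 5 N at first and 13 N when flat, and springs up when let go
- lever_grip (a point): centre of the silver lever's bar, right above the spindle's axis, a good place to grip. The bar is 18 mm wide (along y), 16 mm tall, and runs from the axis 120 mm along -x; below it an 18 mm round neck leads down to the rose, whose underside is 46 mm below this point. When fitted, x, y and z of this point agree with those of seat. The handle weighs about 0.32 kg
- lever_end (a point): point on the lever bar 113 mm from the spindle's axis along -x of lever_grip, same height
- rose (a point): centre of the underside of the lever's square rose (54 x 54 x 9 mm), on the spindle axis; axes as for the lever. From it hang two round lugs, 7.5 mm thick, 14 mm long, with tapered ends, 19 mm from the axis along +y and -y, and on the axis an 8 mm square spindle 24 mm long, sides along x and y. The lever turns in the rose against a stiff centring spring (1.2 N m/rad)
- knob_mid (a point): middle of the black round door knob (52 mm wide) in the other carton; not to be moved
- screwdriver_mid (a point): screwdriver lying on the bench; not to be moved
- spray_mid (a point): yellow spray can, 52 mm wide and 170 mm tall; not to be moved
- tape_mid (a point): yellow tape measure, 40 x 74 x 74 mm; not to be moved
- screwbox_mid (a point): small closed box of screws, 70 x 110 x 45 mm; not to be moved
- mallet_mid (a point): hammer lying on the bench; not to be moved
- follower_top (a point): under the spindle hole, 12 mm below the stile's face: centre of the top of the brass follower, 12 mm thick, with a 10 mm square hole right through, its sides along x and y of seat at rest (it turns against a weak spring, 0.3 N m/rad)
- carton (a point): under the lever's rose axis at the start, on the bench: the open carton in which the handle stands upright, loose, its rose on the card insert 34 mm above the bench, lugs and spindle down in the insert's slot. Carton walls 45 mm high, 84 mm wide; it is 175 mm long along x, mostly on the lever's side (-x); fixed
There are look-alikes about, which are no part of the job. Leave any orange or purple look-alike of the part that bears lever_grip alone.

How it is judged:
By the outcome, as a careful person would: the job done as asked, in the order asked, and still so for the second after the job is handed in, while the arm keeps its last pose, push and grip.
It also fails if it takes over 64 s, if anything falls off the work surface, if the arm or the gripper's body presses on something with over 40 N, if the wrist force passes 120 N, or if a joint passes its speed limit or range.

## Robot

A 6-joint arm with a two-finger parallel gripper is mounted at the origin on the work surface. World frame = base frame: x ahead of the robot, y to its left, z up, the work surface at z = 0. Lengths are in mm, angles in rad, forces in N, time in s.
With the tool pointing down it reaches from about 350 to 875 mm from the base axis. Payload 4.2 kg.
Tool frame: the origin (TCP) lies where the fingers leave the gripper's body, on its centre line; the fingertips stand 73 mm ahead of it and the grasp point (between the pads) lies 54 mm ahead of it; z points along the fingers, y is the direction in which the jaws open and shut (so a half turn about z gives the same grasp; the last joint's range is limited). The gripper opens to 85 mm and grips with 20 to 120 N. Pads are 22 mm wide; open, the fingers measure 114 mm over their backs; the gripper's body (76 mm by 85 mm) begins 54 mm behind the grasp point. The pads swing forward as they close: fully open they stand 13 mm farther back than shut.
Start: joints at [-0.985, 0.385, 0.008, 0, -1.194, -0.259], TCP at [200.649, -591.895, 303.912] pointing down, gripper open.
Joint ranges: [-3.14, 3.14], [-1.21, 2.06], [-1.07, 1.41], [-3.16, 2.05], [-2.99, -0.16], [-3.1, 3.1]. Speed limits (rad/s): [2.79, 2.79, 3.14, 3.14, 3.14, 3.14].

## Interface

Orientations are given as a unit quaternion [x, y, z, w].
In Python, from bench import arm gives the robot as it stands.
- The arm moves only by the tool apply_moves, never from a script. Its argument "increments" is a list that holds one entry, the list of rows, each a list of 7 numbers: the shift along the tool's x, y, z scaled (see below), then the turn, a rotation vector about the tool's x, y, z scaled (see below), then the gripper's target within -1 to 1 (fully open at 1, half-way at 0, shut at -1). A call has 1 to 10 rows; each row is the pose to reach, as a shift and turn from the pose commanded when the call began, along the tool's axes at that moment; what a row does not reach only later rows make up. The controller multiplies each number of a shift by 100 mm and each number of a turn by 0.5 rad. A row lasts 1/10 s, in which the tool goes at most 50 mm and 8.59 degrees, less where a joint would pass 70% of its speed; a pose out of reach is approached as far as the arm can. A call with a number of a shift or a turn outside -1 to 1 is refused whole. A call with a gripper value outside its range is refused whole. The fingers move at their own pace and stop on an object; the grip force is fixed at half the most. Time passes only in rows, so rows that repeat a pose let the fingers close. It gives the time, the measured TCP pose, the force and the opening at its end, in the units of the state.
- arm.read_state(): the state, without advancing time (a new reading comes with each control period).
- arm.get_image(name): name is "scene" or "top" or "wrist"; returns a dict with "img" (420x560x3 uint8, red, green, blue), "fx", "fy", "cx", "cy" (pixels), "pose" (4x4, takes a point from camera to world coordinates). Camera axes: x right, y up, looking along -z (the intrinsics and any distortion apply to the point x, -y, -z); pixel columns grow to the right and rows downward; lengths in mm; the calibration is good to about 2 mm. A picture is of the moment at which its call begins. There is no depth.
- arm.job_done(): hands the job in, once; it reports no verdict.
Trained networks look in a picture, given as the dict that the camera call returned (one of the last four; its "shot" number tells which), for a name from the list of things; names that differ only in an ending like _2 or _b are one class to them, and where a whole thing is asked for, a point or a joint stands for the part that bears it (a point fixed in the world has none). Each returns a list of dicts, best first, with "conf" (0 to 1); they miss things now and then, are a little off and sometimes report something else, mostly with a low value. They report only what shows in the picture. A call takes as long as a camera call. They do not tell look-alikes from the thing itself.
- arm.outline_of(label, picture): "pixels" (420x560 bool, what is visible of it) and "box" ([centre column, centre row, width, height] in pixels, round what is visible of it).
- arm.mark_of(label, picture): "at" ([column, row] in pixels: a listed point, or the origin of a listed thing).
The state is a dict: "clock": time; "joints": joint angles; "joint_vel": joint speeds; "joint_efforts": joint torques, N m; "position": TCP position; "ee_rot": TCP orientation; "contact_force": force on the tool from outside, world axes, zero at the start; "wrist_torque": the same for the moment, N m; "gripper_width": finger opening in mm.
Only numpy, scipy, OpenCV 4.12 (cv2) and the standard library are available. Lean on these libraries where they do the work, as an engineer would, in place of code of your own. Each camera call takes 0.05 s, during which the arm holds its last target.

## Working session

There is one attempt and no reset: what is moved stays moved. The work goes in short steps, Python scripts to look and compute and a tool call to move; the robot and the scene stay as the last step left them, time stands still between calls to the robot, and variables do not carry over. Pictures are saved under pics/ and viewed, and the job is handed in when it is done.

Besides the shell and the picture viewer there is one more tool, called by a JSON object that holds its "api" and its "payload". apply_moves: Moves the arm, as the interface text tells. Shifts and turns lie within -1 to 1; 1 stands for 100 mm of shift or 0.5 rad of turn. Its arguments: {"type":"object","properties":{"increments":{"type":"array"}},"required":["increments"]}

```bash
ls; mkdir -p pics; cat > h.py <<'E'
import numpy as np, cv2
from bench import arm
from scipy.spatial.transform import Rotation as R
def save(p,n): cv2.imwrite('pics/'+n+'.png',p['img'][:,:,::-1])
def px2z(p,uv,z):
    T=np.array(p['pose']);u,v=uv
    d=np.array([(u-p['cx'])/p['fx'],-(v-p['cy'])/p['fy'],-1.]);d=T[:3,:3]@d;o=T[:3,3]
    return o+d*(z-o[2])/d[2]
def proj(p,X):
    T=np.array(p['pose']);c=T[:3,:3].T@(np.array(X)-T[:3,3])
    return [p['cx']+p['fx']*c[0]/-c[2],p['cy']+p['fy']*-c[1]/-c[2]]
def ray(p,uv):
    a=px2z(p,uv,0);o=np.array(p['pose'])[:3,3];d=a-o;return o,d/np.linalg.norm(d)
def tri(obs):
    A=np.zeros((3,3));b=np.zeros(3)
    for p,uv in obs:
        o,d=ray(p,uv);M=np.eye(3)-np.outer(d,d);A+=M;b+=M@o
    X=np.linalg.solve(A,b);return X
E
python3 - <<'E'
from h import *
s=arm.read_state();print(s)
for n in ['scene','top','wrist']:
    p=arm.get_image(n);save(p,n+'0');print(n,[k for k in p if k!='img'],p['fx'],p['cx'],np.round(p['pose'],3).tolist())
    for l in ['key_grip','seat','lever_grip','lever_end','rose','knob_mid','follower_top','carton']:
        print(l,[(np.round(m['at'],1).tolist(),round(m['conf'],2)) for m in arm.mark_of(l,p)][:4])
E
```

```text
pics
{'clock': 0.0, 'joints': array([-9.85403841e-01,  3.85543770e-01,  6.61655921e-03, -4.98482618e-04,
       -1.19398887e+00, -2.58597490e-01]), 'joint_vel': array([-7.02896212e-04,  9.70976603e-04, -4.08202165e-05,  3.44281500e-04,
        7.71123547e-04, -7.89124798e-04]), 'joint_efforts': array([ 7.88467187e-04, -3.92291272e+01,  1.88403833e+01,  4.18619514e+00,
       -4.64726720e-03, -2.05730925e-05]), 'position': array([ 200.51536299, -591.50867686,  302.82557683]), 'ee_rot': array([-1.62580557e-01,  9.86694677e-01,  1.06178189e-03, -2.22770571e-04]), 'contact_force': array([-0.60258225, -0.49503928,  0.14240568]), 'wrist_torque': array([-0.0655948 , -0.05104391,  0.07725461]), 'gripper_width': 85.16704042479039}
scene ['fx', 'fy', 'cx', 'cy', 'pose', 'shot'] 384.14995700985463 276.3231592569523 [[-0.524, -0.503, 0.687, 1322.515], [0.852, -0.321, 0.415, 456.963], [0.012, 0.802, 0.597, 824.611], [0.0, 0.0, 0.0, 1.0]]
key_grip [([223.9, 204.9], 0.46)]
seat [([253.8, 216.4], 0.89)]
lever_grip [([415.9, 228.2], 0.63), ([356.9, 220.6], 0.51), ([253.9, 216.0], 0.35)]
lever_end [([
[... 579 characters left out ...]
1)]
lever_grip [([157.6, 309.0], 0.9), ([219.0, 285.5], 0.68), ([201.6, 187.8], 0.48)]
lever_end [([221.4, 215.8], 0.73), ([142.8, 271.7], 0.59), ([207.4, 251.3], 0.52)]
rose [([207.4, 290.4], 0.92), ([143.7, 310.0], 0.84), ([201.4, 193.6], 0.83), ([220.3, 217.0], 0.15)]
knob_mid [([142.6, 207.3], 0.69), ([407.7, 194.0], 0.48)]
follower_top [([301.6, 210.2], 0.88)]
carton [([201.4, 196.6], 0.64)]
wrist ['fx', 'fy', 'cx', 'cy', 'pose', 'shot'] 313.63922855628664 280.59753874541167 [[-0.321, -0.897, -0.304, 122.705], [0.947, -0.304, -0.103, -618.038], [0.0, -0.321, 0.947, 374.42], [0.0, 0.0, 0.0, 1.0]]
key_grip []
seat []
lever_grip []
lever_end []
rose []
knob_mid []
follower_top []
carton []
```

View pics/scene0.png

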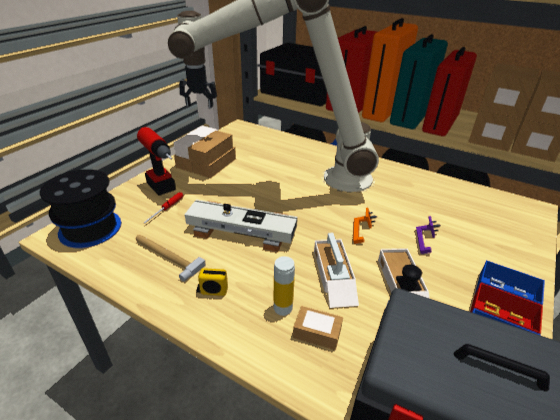

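View pics/top0.png

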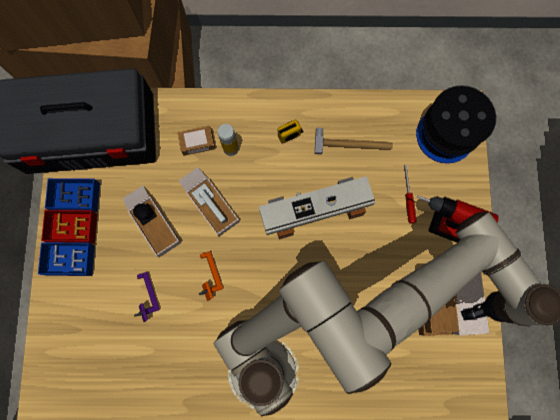

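```bash
python3 - <<'E'
import cv2
a=cv2.imread('pics/scene0.png');cv2.imwrite('pics/sc_crop.png',cv2.resize(a[150:320,180:460],(800,486),interpolation=cv2.INTER_CUBIC))
a=cv2.imread('pics/top0.png');cv2.imwrite('pics/top_crop.png',cv2.resize(a[120:340,110:390],(760,597),interpolation=cv2.INTER_CUBIC))
E
```

```text
(no output)
```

View pics/sc_crop.png

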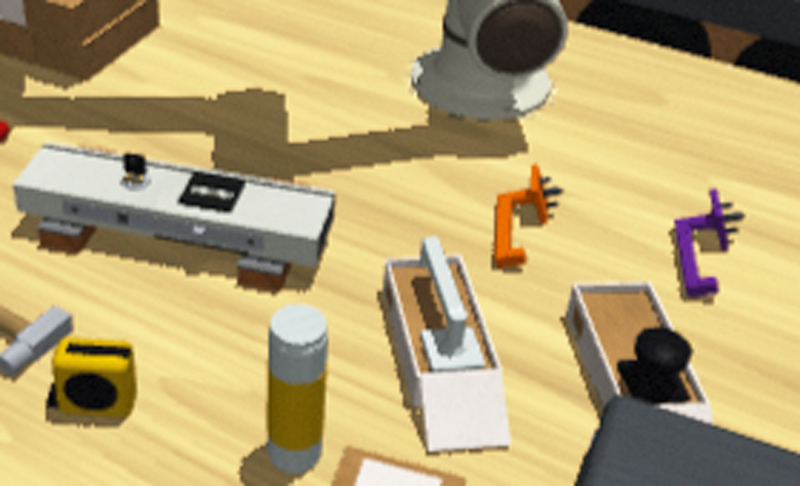

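View pics/top_crop.png

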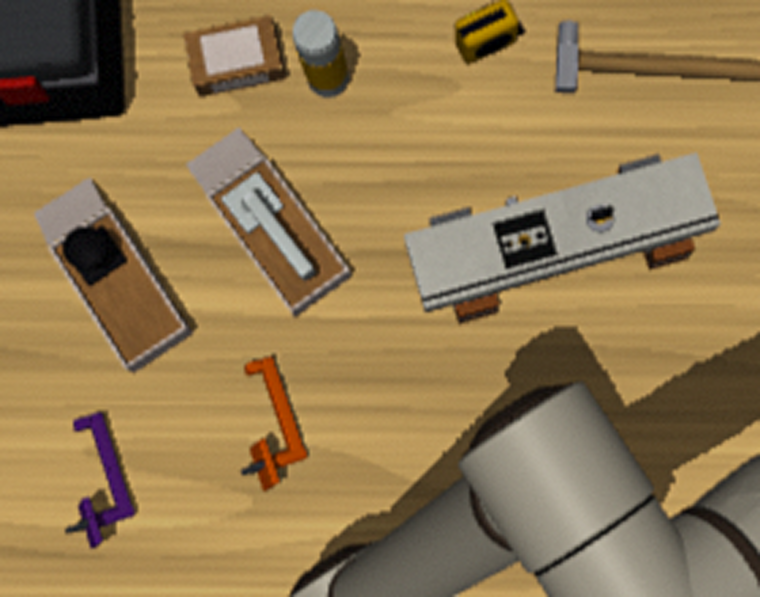

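The white stile shows its latch bolt on the side away from the robot. The key is at about (331,197) in top, the gasket at (302,210), and the silver lever in its carton spans (200,190) to (222,218). The orange and purple look-alikes lie on the bench. Next I measure.

```bash
python3 - <<'E'
from h import *
P={n:arm.get_image(n) for n in ['scene','top']}
zs=dict(key_grip=94,seat=70,lever_grip=80,lever_end=80,rose=34,follower_top=58,carton=0)
near=dict(key_grip=((224,205),(331,197)),seat=((254,216),(300,209)),lever_grip=((336,240),(203,190)),lever_end=((331,237),(221,216)),rose=((338,272),(201,193)),follower_top=((252,222),(301,210)),carton=((340,281),(201,196)))
for l,z in zs.items():
    o=[]
    for i,n in enumerate(['scene','top']):
        for m in arm.mark_of(l,P[n]):
            if np.hypot(*(np.array(m['at'])-near[l][i]))<14:
                o.append((P[n],m['at']));print(l,n,np.round(m['at'],1),round(m['conf'],2),np.round(px2z(P[n],m['at'],z),1));break
    if len(o)==2: print('   tri',np.round(tri(o),1))
E
```

```text
key_grip scene [225.9 206.5] 0.61 [ 534.8 -211.2   94. ]
key_grip top [331.3 197.1] 0.48 [ 536.1 -209.    94. ]
   tri [ 536.1 -209.4   95.4]
seat scene [255.3 215.9] 0.86 [ 499.4 -120.    70. ]
seat top [300.9 207.6] 0.57 [ 506.9 -114.8   70. ]
   tri [ 505.9 -114.9   76.1]
lever_grip top [201.6 190.9] 0.64 [556.5 200.   80. ]
lever_end scene [330.5 238.3] 0.55 [481.8 140.6  80. ]
lever_end top [221.7 218. ] 0.65 [469.6 133.7  80. ]
   tri [471.1 135.7  70.2]
rose scene [339.2 272.2] 0.78 [553.7 206.7  34. ]
rose top [203.4 195.4] 0.88 [552.8 201.1  34. ]
   tri [552.5 203.8  31.7]
follower_top scene [254.1 219. ] 0.76 [ 502.4 -123.    58. ]
follower_top top [302.6 211. ] 0.92 [ 498.5 -120.7   58. ]
   tri [ 499.8 -122.5   56.2]
carton scene [337.1 284.5] 0.77 [569.6 211.2   0. ]
carton top [203.3 197.3] 0.75 [554.5 206.7   0. ]
   tri [557.7 208.1 -12.7]
```

{"api": "apply_moves", "payload": {"increments": [[[-0.42,0.27,0,0,0,0,1],[-0.82,0.54,0,0,0,0,1]]]}}

```text
clock: 2.35
position: [261.0, -514.1, 303.4]
ee_rot: [-0.161, 0.987, 0.0, -0.0]
contact_force: [1.7, 0.4, 0.3]
gripper_width: 85.3
```

{"api": "apply_moves", "payload": {"increments": [[[-0.42,0.27,0,0,0,0,1],[-0.82,0.54,0,0,0,0,1]]]}}

```text
clock: 2.55
position: [322.1, -435.5, 304.0]
ee_rot: [-0.162, 0.987, -0.0, 0.0]
contact_force: [0.4, -0.8, -0.6]
gripper_width: 85.3
```

{"api": "apply_moves", "payload": {"increments": [[[-0.42,0.27,0,0,0,0,1],[-0.82,0.54,0,0,0,0,1]]]}}

```text
clock: 2.75
position: [382.6, -357.8, 304.3]
ee_rot: [-0.163, 0.987, -0.0, 0.0]
contact_force: [0.7, -1.2, -0.6]
gripper_width: 85.1
```

{"api": "apply_moves", "payload": {"increments": [[[-0.42,0.27,0,0,0,0,1],[-0.82,0.54,0,0,0,0,1]]]}}

```text
clock: 2.95
position: [443.0, -280.2, 304.3]
ee_rot: [-0.163, 0.987, -0.0, 0.0]
contact_force: [0.5, -0.4, 0.6]
gripper_width: 85.7
```

{"api": "apply_moves", "payload": {"increments": [[[-0.42,0.27,0,0,0,0,1],[-0.82,0.54,0,0,0,0,1],[-0.82,0.54,0,0,0,0,1]]]}}

```text
clock: 3.25
position: [505.3, -200.8, 303.9]
ee_rot: [-0.166, 0.986, -0.0, 0.001]
contact_force: [0.0, -0.1, -0.2]
gripper_width: 85.7
```

```bash
python3 - <<'E'
from h import *
p=arm.get_image('wrist');save(p,'w1')
s=arm.read_state();print(s['clock'],s['position'],s['joints'],s['contact_force'])
for l,z in dict(key_grip=94,seat=70,follower_top=58).items():
    for m in arm.mark_of(l,p): print(l,np.round(m['at'],1),round(m['conf'],2),np.round(px2z(p,m['at'],z),1))
E
```

```text
3.3 [ 503.76654206 -202.37337108  303.79405979] [-8.32316274e-02  2.45363855e-01 -1.94687504e-01 -3.98252492e-05
 -1.13067711e+00 -1.15618580e+00] [ 0.64906494 -1.06189835  0.09394382]
key_grip [262.2 219.3] 0.84 [ 534.2 -209.2   94. ]
seat [350.2 214.4] 0.79 [ 508.5 -123.5   70. ]
follower_top [349.8 211.4] 0.77 [ 508.7 -121.1   58. ]
```

View pics/w1.png

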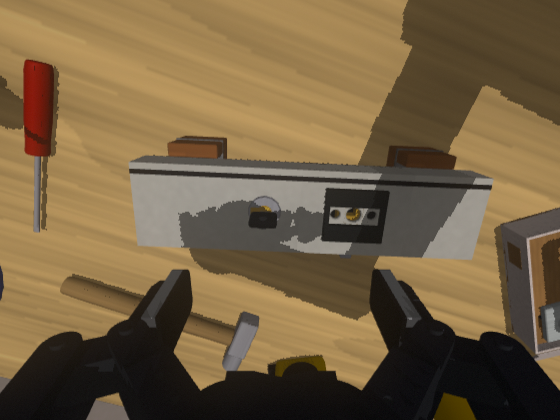

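```bash
python3 - <<'E'
from h import *
a=cv2.imread('pics/w1.png');cv2.imwrite('pics/w1c.png',cv2.resize(a[180:260,220:410],(798,336),interpolation=cv2.INTER_CUBIC))
p=arm.get_image('wrist')
for z in (70,):
  for a,b in (((131,170),(491,183)),((131,173.5),(491,188)),((141,246),(470,257))): 
    A,B=px2z(p,a,z),px2z(p,b,z);d=B-A;print(A,B,np.degrees(np.arctan2(-d[0],d[1])))
for l in ['key_grip','seat']:
  for m in arm.outline_of(l,p)[:2]:
    print(l,m['conf'],m['box'])
E
```

```text
[ 531.21736821 -350.13520262   70.        ] [429.22964904  -7.57007797  70.        ] 16.579202839895682
[ 534.71032226 -349.52018435   70.        ] [433.75806908  -4.86540797  70.        ] 16.32574706004394
[ 609.83881949 -325.56960328   70.        ] [508.81010589  14.07998009  70.        ] 16.565101232859234
key_grip 0.74 [314.1, 203.6, 363.1, 119.4]
key_grip 0.66 [265.4, 226.6, 31.4, 20.4]
seat 0.66 [313.2, 203.5, 362.3, 121.6]
```

View pics/w1c.png

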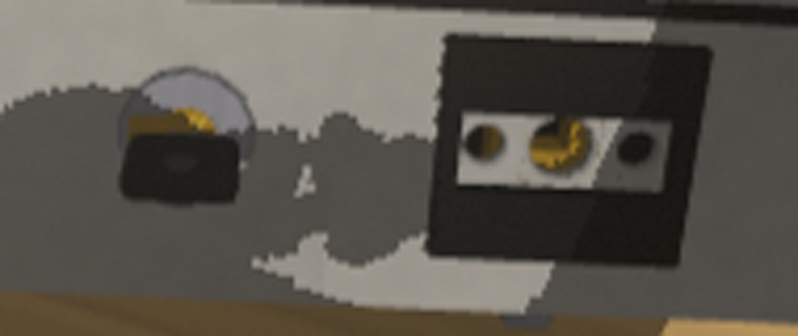

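```bash
python3 - <<'E'
from h import *
p=arm.get_image('wrist')
a,b,c=[px2z(p,q,70) for q in ((353.4,214.2),(335.2,213.6),(371.7,215.2))]
print(a,b,c,(b+c)/2,np.linalg.norm(c-b)); d=c-b;print(np.degrees(np.arctan2(-d[0],d[1])))
yaw=np.radians(16.4);y=np.array([-np.sin(yaw),np.cos(yaw),0]);print('key est',a-92*y)
# head top face corners z=107
q=lambda u,v:(220+u*190/798,180+v*80/336)
for uv in ((180,168),(180,162),(184,135),(178,200)): print(uv,px2z(p,q(*uv),107)[:2])
# cylinder ring at crop (187,128)
print(px2z(p,q(187,132),71))
s=arm.read_state()
Rt=R.from_quat(s['ee_rot']).as_matrix();print(Rt.round(3), s['position'])
E
```

```text
[ 503.80360821 -125.27049579   70.        ] [ 509.18723652 -143.31905267   70.        ] [ 498.78349847 -106.92101982   70.        ] [ 503.98536749 -125.12003625   70.        ] 37.85570710589996
15.951653809854953
key est [ 529.77902224 -213.52738144   70.        ]
(180, 168) [ 525.61706081 -214.30183669]
(180, 162) [ 524.28937571 -214.72226254]
(184, 135) [ 518.09084146 -215.78143858]
(178, 200) [ 532.90873066 -212.45241069]
[ 529.84100275 -213.19067444   71.        ]
[[-0.948 -0.319  0.   ]
 [-0.319  0.948 -0.   ]
 [-0.    -0.    -1.   ]] [ 501.60025862 -205.58277794  304.04415667]
```

```bash
python3 - <<'E'
from h import *
p=arm.get_image('wrist');p=arm.get_image('wrist');save(p,'w2')
s=arm.read_state();print(s['clock'],s['position'],R.from_quat(s['ee_rot']).as_matrix().round(4))
print(np.round(p['pose'],2).tolist())
for l,z in dict(key_grip=94,seat=70,follower_top=58).items():
    for m in arm.mark_of(l,p): print(l,np.round(m['at'],1),round(m['conf'],2),np.round(px2z(p,m['at'],z),1))
a=p['img'][:,:,::-1];cv2.imwrite('pics/w2c.png',cv2.resize(a[180:260,220:410],(798,336),interpolation=cv2.INTER_CUBIC))
np.save('w2.npy',p,allow_pickle=True)
E
```

```text
3.75 [ 501.77691105 -205.37506997  304.03334945] [[-9.476e-01 -3.196e-01  2.000e-04]
 [-3.196e-01  9.476e-01 -0.000e+00]
 [-1.000e-04 -1.000e-04 -1.000e+00]]
[[-0.32, -0.9, -0.3, 423.68], [0.95, -0.3, -0.1, -231.51], [0.0, -0.32, 0.95, 374.53], [0.0, 0.0, 0.0, 1.0]]
key_grip [263.2 227.3] 0.77 [ 537.8 -210.7   94. ]
seat [354.8 217.8] 0.61 [ 507.2 -122.2   70. ]
follower_top [353.2 213.5] 0.75 [ 506.5 -121.5   58. ]
```

View pics/w2c.png

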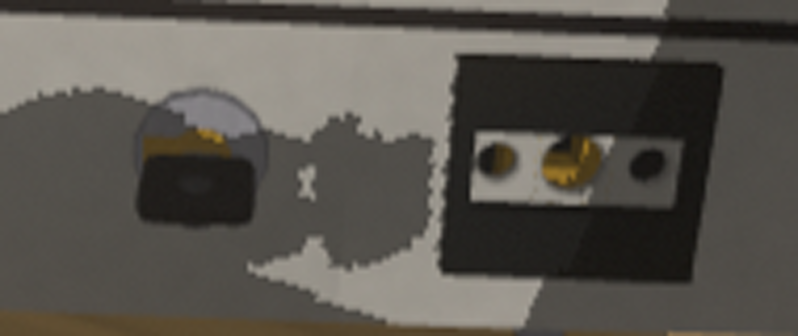

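```bash
python3 - <<'E'
from h import *
p=np.load('w2.npy',allow_pickle=True).item()
q=lambda u,v:(220+u*190/798,180+v*80/336)
a,b,c=[px2z(p,q(*t),70) for t in ((571,161),(497,160),(648,164))]
print(a,b,c,(b+c)/2,np.linalg.norm(c-b)); d=c-b;print(np.degrees(np.arctan2(-d[0],d[1])))
g=[px2z(p,q(*t),76) for t in ((458,56),(722,66),(692,281),(442,270))];print('gasket',np.mean(g,0))
for i in range(4): print(np.linalg.norm(g[i]-g[i-1]))
yaw=np.radians(16.2);y=np.array([-np.sin(yaw),np.cos(yaw),0])
s=(a+b+c)/3;k=s-92*y;print('key est',k)
print(px2z(p,q(202,150),71))
# predicted image of key head
xk=np.array([y[1],-y[0],0])
for z in (81,107):
  for sx,sy in ((-4.5,-13),(-4.5,13),(4.5,13),(4.5,-13)):
    X=k+sx*xk+sy*y;X[2]=z;u,v=proj(p,X);print(z,sx,sy,round((u-220)*798/190),round((v-180)*336/80))
E
```

```text
[ 507.34080343 -120.84315626   70.        ] [ 512.93039519 -138.25505457   70.        ] [ 501.99569032 -102.50338448   70.        ] [ 507.46304275 -120.37921952   70.        ] 37.386490679539165
17.006334763789255
gasket [ 507.57701288 -120.28811374   76.        ]
55.42402311217143
62.52007406422269
55.98756696017121
62.670828395648556
key est [ 533.08947807 -208.88088418   70.        ]
[ 533.32014114 -208.13830151   71.        ]
81 -4.5 -13 143 143
81 -4.5 13 253 147
81 4.5 13 252 182
81 4.5 -13 143 178
107 -4.5 -13 134 183
107 -4.5 13 253 188
107 4.5 13 251 226
107 4.5 -13 133 221
```

{"api": "apply_moves", "payload": {"increments": [[[-0.14,-0.06,0,0,0,-0.28,0],[-0.287,-0.13,0,0,0,-0.56,0],[-0.287,-0.13,0,0,0,-0.84,0],[-0.287,-0.13,0,0,0,-1,0]]]}}

```text
clock: 4.3
position: [534.0, -207.8, 303.5]
ee_rot: [-0.404, 0.915, 0.0, -0.0]
contact_force: [-0.6, -1.2, -0.9]
gripper_width: 43.1
```

{"api": "apply_moves", "payload": {"increments": [[[0,0,0.2,0,0,-0.28,0],[0,0,0.4,0,0,-0.56,0],[0,0,0.6,0,0,-0.84,0],[0,0,0.8,0,0,-1,0]]]}}

```text
clock: 4.7
position: [533.6, -207.7, 223.2]
ee_rot: [-0.617, 0.787, -0.0, 0.0]
contact_force: [-0.0, 1.0, -0.7]
gripper_width: 42.8
```

{"api": "apply_moves", "payload": {"increments": [[[0,0,0,0,0,-0.28,0],[0,0,0,0,0,-0.56,0],[0,0,0,0,0,-0.84,0],[0,0,0,0,0,-1,0],[0,0,0,0,0,-1,0],[0,0,0,0,0,-1,0]]]}}

```text
clock: 5.3
position: [533.6, -207.7, 223.9]
ee_rot: [0.791, -0.612, 0.0, 0.0]
contact_force: [0.2, -0.1, -0.2]
gripper_width: 43.1
```

```bash
python3 - <<'E'
from h import *
p=arm.get_image('wrist');save(p,'w3')
s=arm.read_state();M=R.from_quat(s['ee_rot']).as_matrix();print(s['clock'],s['position'],M.round(4),np.degrees(np.arctan2(-M[1,0],-M[0,0])),s['joints'],s['contact_force'])
k=np.array([533.2,-208.6,94]);print(proj(p,k),[(m['at'],m['conf']) for m in arm.mark_of('key_grip',p)])
print('to go tool',M.T@(np.array([533.2,-208.6,148])-s['position']))
E
```

```text
5.35 [ 533.62839412 -207.69912037  223.92810396] [[ 0.2518 -0.9678 -0.    ]
 [-0.9678 -0.2518 -0.    ]
 [ 0.      0.     -1.    ]] 104.5834203856721 [-8.83407293e-02  3.66284570e-01 -2.36128636e-01  5.05016956e-05
 -9.68391007e-01  3.42840815e-01] [-0.79917019  0.48720434  0.30542039]
[np.float64(282.2857606606066), np.float64(226.9343659528937)] [([280.4, 227.2], 0.6)]
to go tool [ 0.76121574  0.63979797 75.92814554]
```

View pics/w3.png

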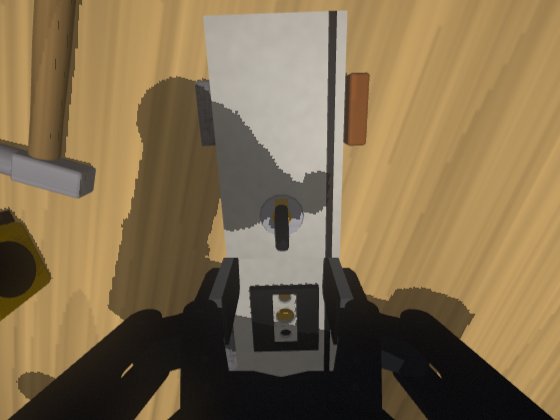

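{"api": "apply_moves", "payload": {"increments": [[[0,0,0.3,0,0,-0.06,0],[0.01,0.01,0.6,0,0,-0.06,0],[0.01,0.01,0.76,0,0,-0.06,0],[0.01,0.01,0.76,0,0,-0.06,0]]]}}

```text
clock: 5.8
position: [531.4, -208.7, 145.3]
ee_rot: [0.8, -0.6, -0.003, 0.001]
contact_force: [0.1, -0.2, -0.9]
gripper_width: 42.2
```

```bash
python3 - <<'E'
from h import *
s=arm.read_state();print(s['clock'],s['position'],s['contact_force'],s['wrist_torque'])
p=arm.get_image('wrist');save(p,'w4')
E
```

```text
5.8 [ 531.40690616 -208.69168573  145.33892724] [ 0.10147392 -0.19181616 -0.87603697] [0.02342839 0.0279778  0.00063631]
```

View pics/w4.png

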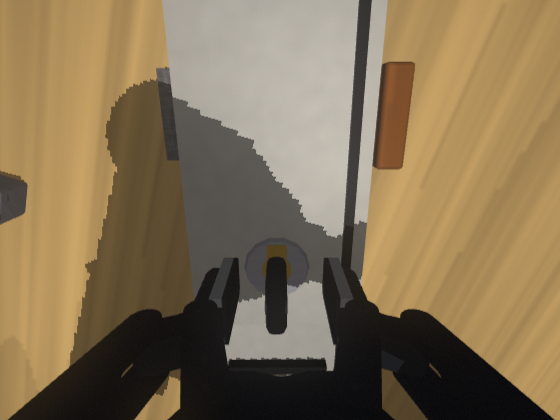

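{"api": "apply_moves", "payload": {"increments": [[[0,0,0,0,0,0,0],[0,0,0,0,0,0,-1],[0,0,0,0,0,0,-1],[0,0,0,0,0,0,-1],[0,0,0,0,0,0,-1]]]}}

```text
clock: 6.35
position: [533.3, -209.0, 149.1]
ee_rot: [0.801, -0.599, 0.001, -0.0]
contact_force: [-1.1, 1.3, 5.3]
gripper_width: 8.1
```

```bash
python3 - <<'E'
from h import *
s=arm.read_state();print(s['clock'],s['position'],s['contact_force'],s['wrist_torque'],s['gripper_width'])
E
```

```text
6.35 [ 533.32487782 -208.95745783  149.09520497] [-1.14314514  1.32752542  5.31934712] [0.28800097 0.35128926 0.00104476] 8.11663902863447
```

{"api": "apply_moves", "payload": {"increments": [[[0,0,0,0,0,0.2,-1],[0,0,0,0,0,0.4,-1],[0,0,0,0,0,0.6,-1],[0,0,0,0,0,0.8,-1],[0,0,0,0,0,1.0,-1]]]}}

```text
clock: 6.85
position: [533.4, -208.9, 149.1]
ee_rot: [-0.626, 0.78, -0.001, 0.0]
contact_force: [0.1, 0.3, 5.1]
gripper_width: 7.9
```

{"api": "apply_moves", "payload": {"increments": [[[0,0,0,0,0,0.2,-1],[0,0,0,0,0,0.4,-1],[0,0,0,0,0,0.6,-1],[0,0,0,0,0,0.8,-1],[0,0,0,0,0,1.0,-1]]]}}

```text
clock: 7.35
position: [533.5, -209.0, 149.1]
ee_rot: [-0.414, 0.91, -0.001, 0.001]
contact_force: [-1.9, 0.3, 4.6]
gripper_width: 8.0
```

```bash
python3 - <<'E'
from h import *
s=arm.read_state();M=R.from_quat(s['ee_rot']).as_matrix();print(s['clock'],s['position'],s['contact_force'],s['wrist_torque'],s['gripper_width'],np.degrees(np.arctan2(-M[1,0],-M[0,0])))
p=arm.get_image('wrist');save(p,'w5')
E
```

```text
7.35 [ 533.53777679 -208.96655287  149.06196671] [-1.92106764  0.31111492  4.60429702] [0.17377451 0.2706355  0.15806227] 8.040756008878365 48.93312827739888
```

View pics/w5.png

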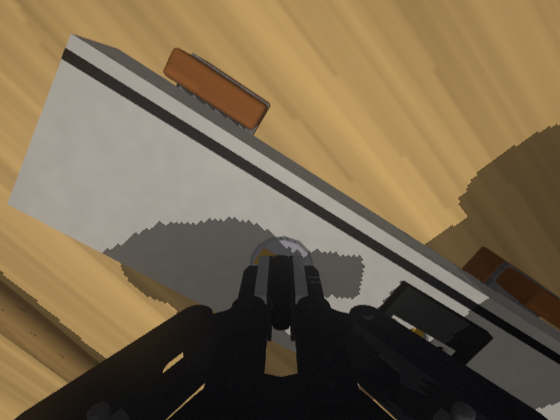

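{"api": "apply_moves", "payload": {"increments": [[[0,0,0,0,0,0.1,-1],[0,0,0,0,0,0.2,-1],[0,0,0,0,0,0.24,-1],[0,0,0,0,0,0.24,-1]]]}}

```text
clock: 7.8
position: [533.6, -208.9, 149.1]
ee_rot: [-0.363, 0.932, -0.001, 0.0]
contact_force: [-1.4, -0.2, 4.9]
gripper_width: 8.1
```

```bash
python3 - <<'E'
from h import *
s=arm.read_state();M=R.from_quat(s['ee_rot']).as_matrix();print(s['clock'],s['position'],s['contact_force'],s['wrist_torque'],s['gripper_width'],np.degrees(np.arctan2(-M[1,0],-M[0,0])))
E
```

```text
7.8 [ 533.57365806 -208.93880701  149.07858839] [-1.35289715 -0.20784578  4.89873427] [0.22384086 0.26845259 1.02045151] 8.10390361663111 42.51911462735151
```

{"api": "apply_moves", "payload": {"increments": [[[0,0,0,0,0,0.0,0.4],[0,0,0,0,0,0.0,0.4],[0,0,0,0,0,0,0.4],[0,0,0,0,0,0,0.4],[0,0,0,0,0,0,0.4],[0,0,-0.3,0,0,0,0.4],[0,0,-0.7,0,0,0,0.4],[0,0,-1,0,0,0,0.4],[0,0,-1,0,0,0,0.4]]]}}

```text
clock: 8.7
position: [535.0, -209.5, 253.0]
ee_rot: [-0.36, 0.933, -0.003, 0.004]
contact_force: [0.6, 0.5, -0.1]
gripper_width: 59.8
```

```bash
python3 - <<'E'
from h import *
s=arm.read_state();M=R.from_quat(s['ee_rot']).as_matrix();print(s['clock'],s['position'],s['contact_force'],M.round(4))
p=arm.get_image('wrist');save(p,'w6')
E
```

```text
8.7 [ 535.01012384 -209.467294    253.04948811] [ 0.62434881  0.5171398  -0.10442254] [[-0.7401 -0.6724  0.01  ]
 [-0.6724  0.7402 -0.0024]
 [-0.0058 -0.0085 -0.9999]]
```

View pics/w6.png

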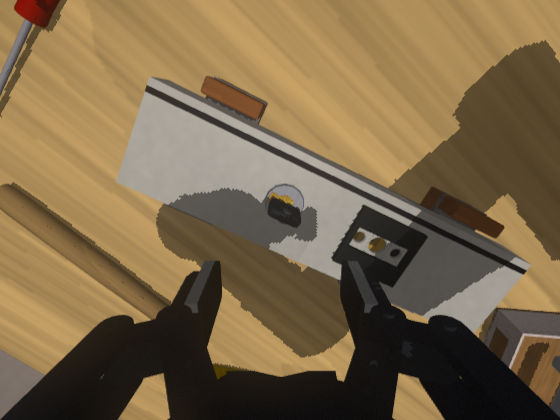

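{"api": "apply_moves", "payload": {"increments": [[[-0.3,0.33,-0.16,0,0,0,0.4],[-0.6,0.66,-0.16,0,0,0,0.4],[-0.9,0.97,-0.16,0,0,0,0.4]]]}}

```text
clock: 9.05
position: [533.6, -75.4, 262.9]
ee_rot: [-0.359, 0.933, 0.0, -0.001]
contact_force: [0.0, -0.4, 0.8]
gripper_width: 59.9
```

{"api": "apply_moves", "payload": {"increments": [[[-0.3,0.33,-0.16,0,0,0,0.4],[-0.6,0.66,-0.16,0,0,0,0.4],[-0.9,0.97,-0.16,0,0,0,0.4]]]}}

```text
clock: 9.35
position: [535.0, 57.4, 279.0]
ee_rot: [-0.36, 0.933, 0.0, -0.001]
contact_force: [0.3, 0.3, -0.1]
gripper_width: 59.5
```

{"api": "apply_moves", "payload": {"increments": [[[-0.3,0.33,-0.16,0,0,0,0.4],[-0.6,0.66,-0.16,0,0,0,0.4],[-0.88,0.95,-0.16,0,0,0,0.4],[-0.88,0.95,-0.16,0,0,0,0.4],[-0.88,0.95,-0.16,0,0,0,0.4]]]}}

```text
clock: 9.85
position: [536.5, 185.9, 294.1]
ee_rot: [-0.361, 0.933, -0.0, -0.002]
contact_force: [-0.3, -0.5, -0.1]
gripper_width: 59.7
```

```bash
python3 - <<'E'
from h import *
for i in range(3): p=arm.get_image('wrist')
save(p,'w7');np.save('w7.npy',p,allow_pickle=True)
s=arm.read_state();M=R.from_quat(s['ee_rot']).as_matrix();print(s['clock'],s['position'],s['contact_force'],M.round(4))
for l,z in dict(lever_grip=80,lever_end=80,rose=34,carton=0).items():
    for m in arm.mark_of(l,p): print(l,np.round(m['at'],1),round(m['conf'],2),np.round(px2z(p,m['at'],z),1))
E
```

```text
10.0 [536.98620504 184.1407462  295.16033496] [-0.26527577 -0.51487786  0.05083328] [[-7.415e-01 -6.710e-01 -1.500e-03]
 [-6.710e-01  7.415e-01 -9.000e-04]
 [ 1.700e-03  3.000e-04 -1.000e+00]]
lever_grip [277.7 218.7] 0.9 [557.2 199.3  80. ]
lever_end [556.4 141.4] 0.83 [334.4 335.   80. ]
lever_end [388.8  58. ] 0.79 [390.  172.5  80. ]
lever_end [286.1  97.3] 0.58 [469.7 130.2  80. ]
rose [278.  208.7] 0.66 [561.2 202.8  34. ]
```

View pics/w7.png

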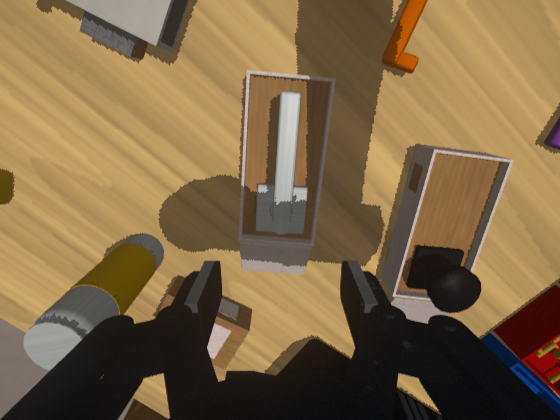

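```bash
python3 - <<'E'
from h import *
p=np.load('w7.npy',allow_pickle=True).item()
a=p['img'][:,:,::-1];cv2.imwrite('pics/w7c.png',cv2.resize(a[80:250,230:350],(560,793),interpolation=cv2.INTER_CUBIC)[:600])
cv2.imwrite('pics/w7c.png',cv2.resize(a[80:250,215:365],(525,595),interpolation=cv2.INTER_CUBIC))
E
```

```text
(no output)
```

View pics/w7c.png

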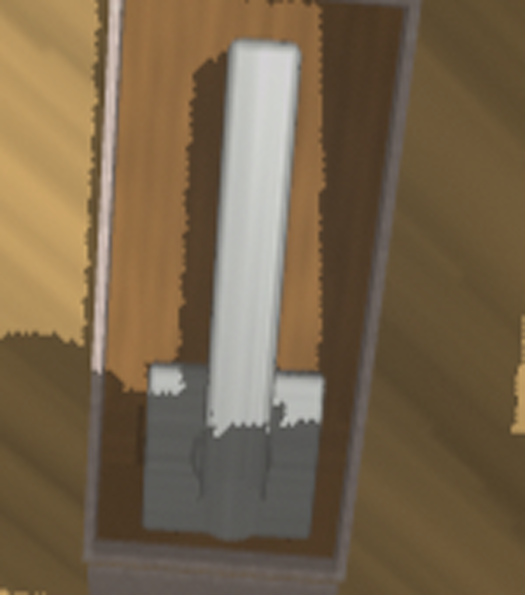

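```bash
python3 - <<'E'
from h import *
p=np.load('w7.npy',allow_pickle=True).item()
q=lambda u,v:(215+u/3.5,80+v/3.5)
A=px2z(p,q(265,43),88);B=px2z(p,q(239,430),88);d=(A-B);d/=np.linalg.norm(d)
print(A,B,'yaw x',np.degrees(np.arctan2(-d[1],-d[0])),'axis',A-120*d)
l=[px2z(p,q(*t),88) for t in((231,43),(299,46))];print(np.linalg.norm(l[0]-l[1]))
g=[px2z(p,q(*t),43) for t in((149,366),(324,375),(310,538),(143,529))];print('rose',np.mean(g,0),[np.linalg.norm(g[i]-g[i-1]) for i in range(4)])
for i,j in((0,1),(3,2)): e=g[j]-g[i];print(np.degrees(np.arctan2(-e[0],e[1])))
for i,j in((0,3),(1,2)): e=g[j]-g[i];print(np.degrees(np.arctan2(e[1],e[0])))
w=[px2z(p,q(*t),45) for t in((92,558),(340,575),(412,5),(115,0))]
e=w[2]-w[1];print('carton',np.degrees(np.arctan2(-e[1],-e[0])))
s=arm.read_state();M=R.from_quat(s['ee_rot']).as_matrix();print(M.T@(np.array([*(A-120*d)[:2],134])-s['position']))
E
```

```text
[464.39791075 130.36662267  88.        ] [539.75828421 190.67749918  88.        ] yaw x 38.67027358385387 axis [558.08847392 205.34714263  88.        ]
16.16072827739022
rose [557.44604199 204.15835338  43.        ] [np.float64(53.41854878706942), np.float64(53.06771921185446), np.float64(53.70802810555264), np.float64(53.25000805909692)]
39.138034378012605
38.82570313245861
38.78969654268617
38.98519789142039
carton 37.435609347563854
[-29.58936417   1.66502953 161.94894075]
```

{"api": "apply_moves", "payload": {"increments": [[[-0.15,0.01,0.3,0,0,0.116,0.4],[-0.29,0.015,0.6,0,0,0.116,0.4],[-0.29,0.015,0.9,0,0,0.116,0.4],[-0.29,0.015,0.9,0,0,0.116,0.2],[-0.29,0.015,0.9,0,0,0.116,0.2],[-0.29,0.015,0.9,0,0,0.116,0.2]]]}}

```text
clock: 10.8
position: [558.6, 206.0, 208.1]
ee_rot: [-0.333, 0.943, 0.0, 0.002]
contact_force: [-0.7, -0.3, 0.9]
gripper_width: 51.4
```

```bash
python3 - <<'E'
from h import *
for i in range(2): p=arm.get_image('wrist')
save(p,'w8')
s=arm.read_state();M=R.from_quat(s['ee_rot']).as_matrix();print(s['clock'],s['position'],s['contact_force'],M.round(4))
for l,z in dict(lever_grip=80,lever_end=80,rose=34,carton=0).items():
    for m in arm.mark_of(l,p)[:1]: print(l,np.round(m['at'],1),round(m['conf'],2),np.round(px2z(p,m['at'],z),1))
print(M.T@(np.array([557.7,204.7,132])-s['position']))
E
```

```text
10.9 [558.37277418 206.03938636 208.06957491] [ 0.01961931  0.16374065 -0.02599318] [[-7.783e-01 -6.278e-01  3.300e-03]
 [-6.278e-01  7.783e-01  2.000e-03]
 [-3.900e-03 -5.000e-04 -1.000e+00]]
lever_grip [277.  222.7] 0.78 [557.2 201.8  80. ]
lever_end [279.6  40.7] 0.8 [470.  133.9  80. ]
rose [277.5 205.5] 0.73 [559.6 203.6  34. ]
[ 1.65820917 -0.5788115  76.06406594]
```

View pics/w8.png

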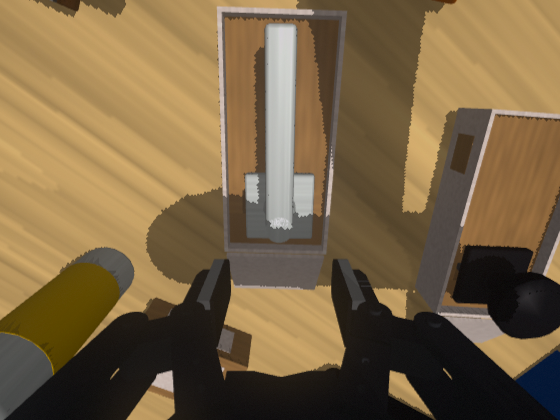

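{"api": "apply_moves", "payload": {"increments": [[[0.016,-0.004,0.3,0,0,0,0.2],[0.016,-0.004,0.6,0,0,0,0.2],[0.016,-0.004,0.75,0,0,0,0.2],[0.016,-0.004,0.75,0,0,0,0.2],[0.016,-0.004,0.75,0,0,0,0.2]]]}}

```text
clock: 11.6
position: [557.2, 204.8, 131.5]
ee_rot: [-0.333, 0.943, -0.0, 0.0]
contact_force: [0.7, 1.0, 0.1]
gripper_width: 51.2
```

```bash
python3 - <<'E'
from h import *
s=arm.read_state();M=R.from_quat(s['ee_rot']).as_matrix();print(s['clock'],s['position'],s['contact_force'],M.round(4))
p=arm.get_image('wrist')
save(p,'w9')
E
```

```text
11.6 [557.15864566 204.75763937 131.49091205] [0.70674309 1.01533078 0.14267049] [[-7.780e-01 -6.283e-01  9.000e-04]
 [-6.283e-01  7.780e-01  1.000e-04]
 [-7.000e-04 -5.000e-04 -1.000e+00]]
```

View pics/w9.png

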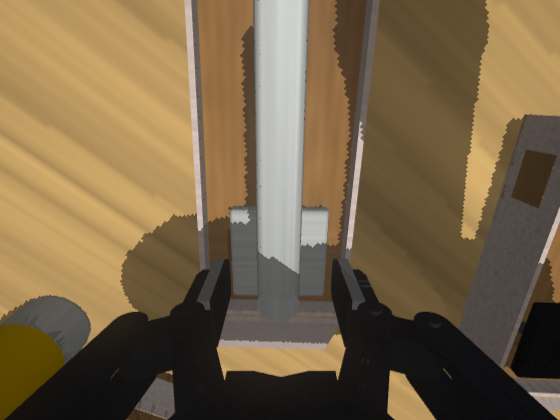

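{"api": "apply_moves", "payload": {"increments": [[[0,0,0,0,0,0,-1],[0,0,0,0,0,0,-1],[0,0,0,0,0,0,-1],[0,0,0,0,0,0,-1],[0,0,0,0,0,0,-1],[0,0,0,0,0,0,-1]]]}}

```text
clock: 12.25
position: [557.2, 204.8, 132.1]
ee_rot: [-0.333, 0.943, 0.0, 0.001]
contact_force: [-1.1, -0.3, 5.4]
gripper_width: 16.7
```

```bash
python3 - <<'E'
from h import *
s=arm.read_state();M=R.from_quat(s['ee_rot']).as_matrix();print(s['clock'],s['position'],s['contact_force'],s['wrist_torque'],M.round(4),s['gripper_width'])
E
```

```text
12.25 [557.1971766  204.79054348 132.11473312] [-1.07080429 -0.26276817  5.36382931] [-0.01518379  0.33664828  0.030837  ] [[-7.780e-01 -6.282e-01  1.800e-03]
 [-6.282e-01  7.780e-01  8.000e-04]
 [-1.900e-03 -5.000e-04 -1.000e+00]] 16.7007953431565
```

{"api": "apply_moves", "payload": {"increments": [[[0,0,-0.1,0,0,0,-1],[0,0,-0.25,0,0,0,-1],[0,0,-0.45,0,0,0,-1],[0,0,-0.7,0,0,0,-1],[0,0,-1,0,0,0,-1],[0,0,-1,0,0,0,-1],[0,0,-1,0,0,0,-1]]]}}

```text
clock: 12.95
position: [556.1, 204.4, 230.7]
ee_rot: [-0.333, 0.943, 0.0, -0.0]
contact_force: [-0.7, 0.2, -3.0]
gripper_width: 17.1
```

```bash
python3 - <<'E'
from h import *
for i in range(2): p=arm.get_image('wrist')
save(p,'w10');t=arm.get_image('scene');save(t,'s10')
s=arm.read_state();M=R.from_quat(s['ee_rot']).as_matrix();print(s['clock'],s['position'],s['contact_force'],s['wrist_torque'],M.round(4),s['gripper_width'])
E
```

```text
13.1 [555.75215074 204.01169553 228.99202125] [ 0.0374911 -0.671429  -3.6757115] [-0.01636085 -0.03385263  0.00765734] [[-7.786e-01 -6.275e-01 -3.600e-03]
 [-6.275e-01  7.786e-01 -1.700e-03]
 [ 3.900e-03  9.000e-04 -1.000e+00]] 16.89890659344174
```

View pics/w10.png

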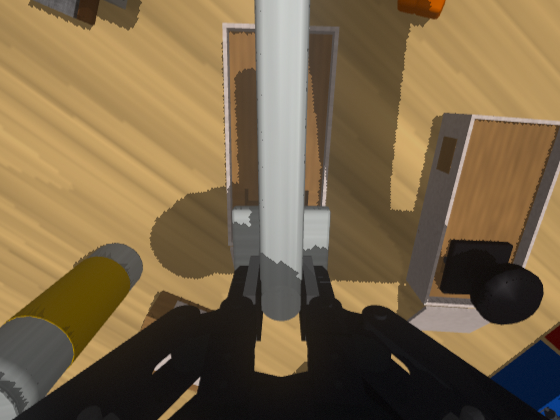

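View pics/s10.png

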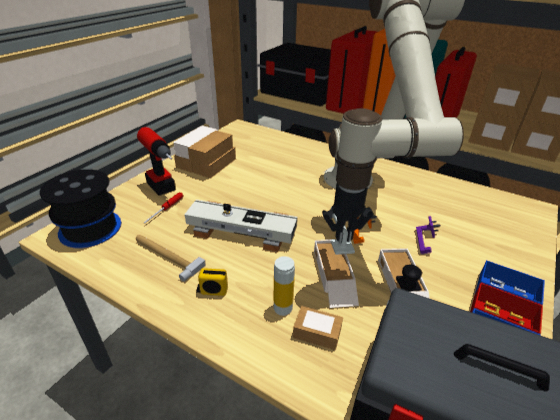

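```bash
python3 - <<'E'
from h import *
p=arm.get_image('wrist')
s=arm.read_state();M=R.from_quat(s['ee_rot']).as_matrix();c=s['position'];print(c)
a=p['img'][:,:,::-1];cv2.imwrite('pics/w11c.png',cv2.resize(a[180:340,200:360],(600,600),interpolation=cv2.INTER_CUBIC))
def tool(uv,depth):
    # intersect plane tool z=depth
    o,d=ray(p,uv);o=M.T@(o-c);d=M.T@d;return o+d*(depth-o[2])/d[2]
for uv in ((232,208),(329,207)): print('rose corner',tool(uv,89))
for uv in ((258,10),(307,10),(261,255),(301,255)): print('bar',tool(uv,44))
E
```

```text
[555.95291857 204.087006   229.07790842]
rose corner [ 28.34680154 -25.90247052  89.        ]
rose corner [28.9072288  26.11641131 89.        ]
bar [109.89464578  -6.99853761  44.        ]
bar [109.89452745   8.54344777  44.        ]
bar [23.45630429 -7.78579205 44.        ]
bar [23.45410906  8.44206272 44.        ]
```

View pics/w11c.png

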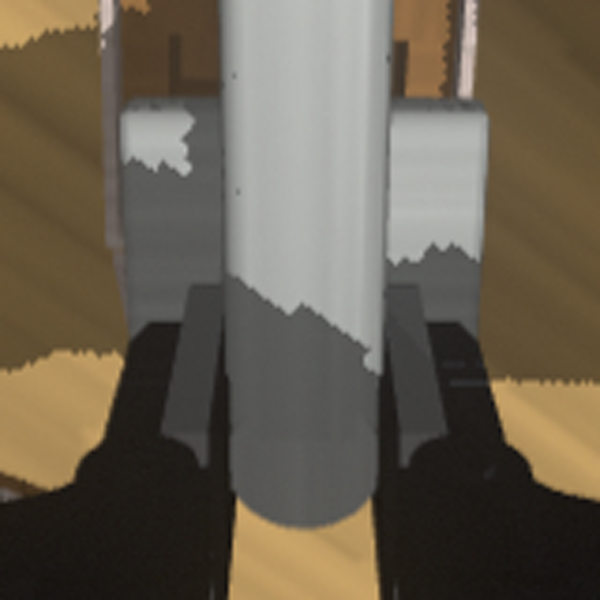

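{"api": "apply_moves", "payload": {"increments": [[[0.2,-0.18,0,0,0,0,-1],[0.5,-0.46,0,0,0,0,-1],[0.8,-0.74,0,0,0,0,-1]]]}}

```text
clock: 13.45
position: [540.2, 95.8, 229.6]
ee_rot: [-0.334, 0.943, -0.0, -0.001]
contact_force: [0.2, -0.3, -3.3]
gripper_width: 16.8
```

{"api": "apply_moves", "payload": {"increments": [[[0.3,-0.28,0,0,0,0,-1],[0.55,-0.51,0,0,0,0,-1],[0.8,-0.74,0,0,0,0,-1]]]}}

```text
clock: 13.75
position: [524.2, -12.7, 230.0]
ee_rot: [-0.333, 0.943, 0.0, -0.001]
contact_force: [0.4, -0.0, -3.4]
gripper_width: 16.5
```

{"api": "apply_moves", "payload": {"increments": [[[0.3,-0.28,0,0,0,0.2,-1],[0.55,-0.51,0,0,0,0.4,-1],[0.7,-0.64,0,0,0,0.6,-1],[0.8,-0.74,0,0,0,0.786,-1],[0.8,-0.74,0,0,0,0.786,-1],[0.8,-0.74,0,0,0,0.786,-1]]]}}

```text
clock: 14.35
position: [509.0, -119.0, 230.2]
ee_rot: [-0.143, 0.99, 0.0, -0.001]
contact_force: [0.1, -0.1, -3.5]
gripper_width: 16.8
```

```bash
python3 - <<'E'
from h import *
for i in range(3): p=arm.get_image('wrist')
save(p,'w12');np.save('w12.npy',p,allow_pickle=True)
s=arm.read_state();M=R.from_quat(s['ee_rot']).as_matrix();print(s['clock'],s['position'],M.round(4),np.degrees(np.arctan2(-M[1,0],-M[0,0])))
np.save('st12.npy',s,allow_pickle=True)
for l,z in dict(key_grip=94,seat=70,follower_top=58).items():
    for m in arm.mark_of(l,p)[:2]: print(l,np.round(m['at'],1),round(m['conf'],2),np.round(px2z(p,m['at'],z),1))
E
```

```text
14.5 [ 509.38349147 -118.27454299  230.63162223] [[-9.589e-01 -2.836e-01 -5.000e-04]
 [-2.836e-01  9.589e-01  1.000e-04]
 [ 4.000e-04  2.000e-04 -1.000e+00]] 16.476497898437316
key_grip [144. 223.] 0.78 [ 535.7 -211.1   94. ]
```

View pics/w12.png

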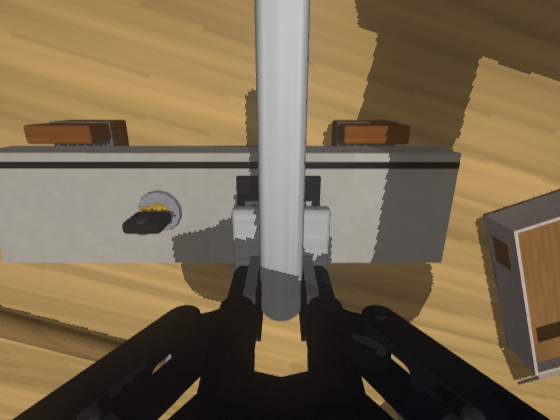

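```bash
python3 - <<'E'
from h import *
p=np.load('w12.npy',allow_pickle=True).item();s=np.load('st12.npy',allow_pickle=True).item()
a=p['img'][:,:,::-1];cv2.imwrite('pics/w12c.png',cv2.resize(a[160:280,215:345],(650,600),interpolation=cv2.INTER_CUBIC))
cv2.imwrite('pics/w12k.png',cv2.resize(a[180:250,100:200],(800,560),interpolation=cv2.INTER_CUBIC))
yaw=np.radians(16.4);y=np.array([-np.sin(yaw),np.cos(yaw),0]);xk=np.array([y[1],-y[0],0]);k=np.array([533.2,-208.6,0])
for z in (81,107):
  for sx,sy in ((-4.5,-13),(-4.5,13),(4.5,13),(4.5,-13)):
    X=k+sx*xk+sy*y;X[2]=z;u,v=proj(p,X);print(z,round((u-100)*8),round((v-180)*8))
S=np.array([507.4,-120.5,0])
for sx,sy in ((-28,-31),(-28,31),(28,31),(28,-31)):
    X=S+sx*xk+sy*y;X[2]=76;u,v=proj(p,X);print('gas',round((u-215)*5),round((v-160)*5))
E
```

```text
81 294 230
81 575 230
81 585 321
81 308 321
107 158 331
107 472 332
107 485 432
107 175 431
gas 104 82
gas 527 83
gas 512 430
gas 120 429
```

View pics/w12c.png

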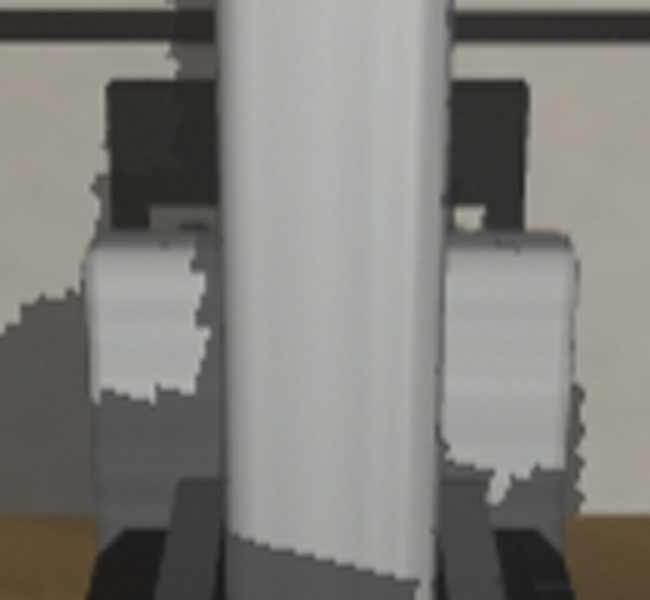

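View pics/w12k.png

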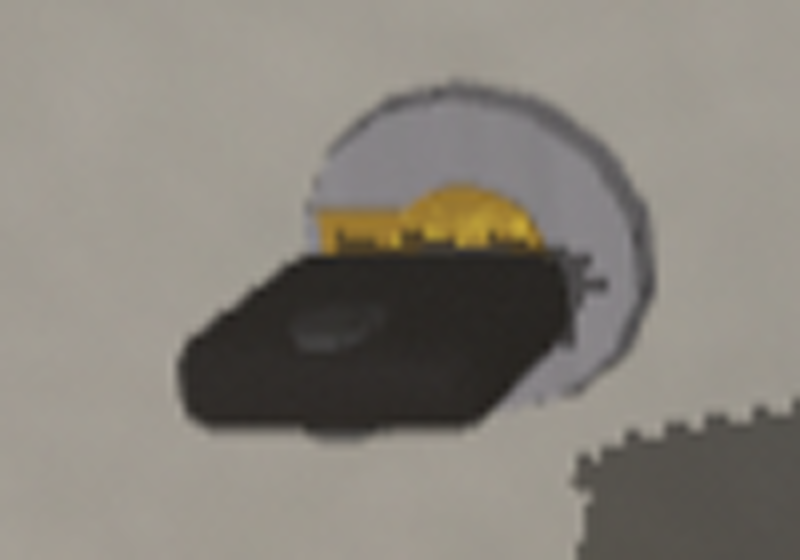

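```bash
python3 - <<'E'
from h import *
p=np.load('w12.npy',allow_pickle=True).item();s=np.load('st12.npy',allow_pickle=True).item()
M=R.from_quat(s['ee_rot']).as_matrix();c=s['position']
def tool(uv,depth):
    o,d=ray(p,uv);o=M.T@(o-c);d=M.T@d;return o+d*(depth-o[2])/d[2]
def pt(X):return np.array(proj(p,M@np.array(X)+c))
for nm,x,d in(('top',27,89),('bot',27,98)):
  for yy in(-27,27):
    u,v=pt([x,yy,d]);print(nm,round((u-215)*5),round((v-160)*5))
  u2,v2=pt([x+1,0,d]);u1,v1=pt([x,0,d]);print('per mm',(v2-v1)*5)
u,v=pt([-9,0,44]);print('bar end',u,v)
for yy in(-9,9):
  u,v=pt([27,yy,46]);print('bar',round((u-215)*5),round((v-160)*5))
E
```

```text
top 75 252
top 577 252
per mm -8.798684707693951
bot 87 226
bot 565 226
per mm -8.422183957305691
bar end 280.16275573021153 321.45408668342384
bar 215 424
bar 436 424
```

{"api": "apply_moves", "payload": {"increments": [[[0.026,-0.018,0.1,0,0,0,-1],[0.026,-0.018,0.22,0,0,0,-1],[0.026,-0.018,0.33,0,0,0,-1],[0.026,-0.018,0.33,0,0,0,-1],[0.026,-0.018,0.33,0,0,0,-1],[0.026,-0.018,0.33,0,0,0,-1]]]}}

```text
clock: 15.25
position: [507.7, -121.5, 198.1]
ee_rot: [-0.142, 0.99, -0.0, 0.0]
contact_force: [0.3, -0.1, -2.5]
gripper_width: 17.0
```

```bash
cat > chk.py <<'E'
from h import *
import sys
for i in range(2): p=arm.get_image('wrist')
n=sys.argv[1];save(p,n)
s=arm.read_state();M=R.from_quat(s['ee_rot']).as_matrix();c=s['position']
print(s['clock'],c.round(2),s['contact_force'].round(2),s['wrist_torque'].round(3),s['gripper_width'],'yaw',np.degrees(np.arctan2(-M[1,0],-M[0,0])).round(2),'z',M[:,2].round(4))
a=p['img'][:,:,::-1];cv2.imwrite('pics/%sc.png'%n,cv2.resize(a[160:280,215:345],(650,600),interpolation=cv2.INTER_CUBIC))
yaw=np.radians(16.4);y=np.array([-np.sin(yaw),np.cos(yaw),0]);xk=np.array([y[1],-y[0],0])
S=np.array([507.0,-120.3,0])
for sx,sy in ((-28,-31),(-28,31)):
    X=S+sx*xk+sy*y;X[2]=76;u,v=proj(p,X);print('gas',round((u-215)*5),round((v-160)*5))
for d in(89,98):
  for yy in(-27,27):
    u,v=proj(p,M@np.array([27.2,yy+.6,d])+c);print('rose',d,round((u-215)*5),round((v-160)*5))
t=S+0;ax=c+M@np.array([.2,.6,98]);e=ax-S;print('axis err in seat frame',e@xk,e@y,'underside z',ax[2])
E
python3 chk.py w13
```

```text
15.35 [ 507.62 -121.42  198.37] [ 0.35  0.09 -2.27] [ 0.009 -0.002 -0.02 ] 16.766901831909774 yaw 16.38 z [ 0.0011 -0.     -1.    ]
gas 93 154
gas 579 154
rose 89 80 248
rose 89 582 248
rose 98 92 222
rose 98 570 222
axis err in seat frame 0.1832214194144767 -0.6778688180073608 underside z 100.36638043839933
```

View pics/w13c.png

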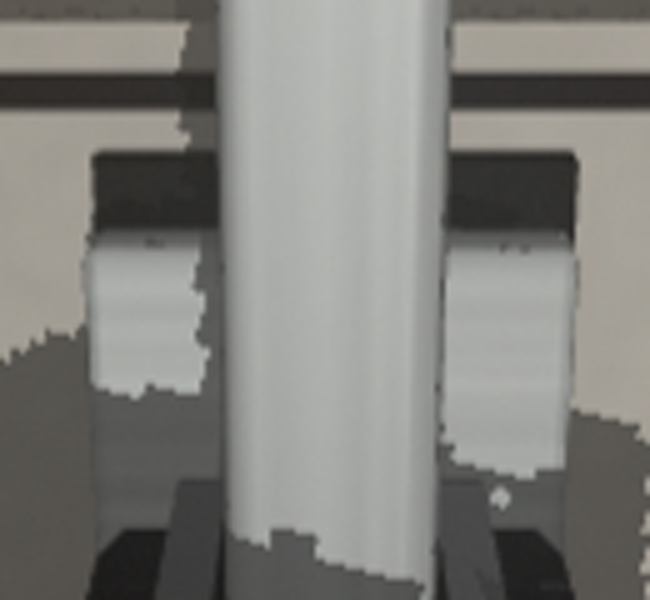

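{"api": "apply_moves", "payload": {"increments": [[[0.002,0.007,0,0,0,0,-1],[0.002,0.007,0.04,0,0,0,-1],[0.002,0.007,0.08,0,0,0,-1],[0.002,0.007,0.12,0,0,0,-1],[0.002,0.007,0.14,0,0,0,-1],[0.002,0.007,0.14,0,0,0,-1],[0.002,0.007,0.14,0,0,0,-1]]]}}

```text
clock: 16.05
position: [507.0, -120.8, 183.8]
ee_rot: [-0.142, 0.99, -0.0, -0.0]
contact_force: [0.6, 0.5, -2.2]
gripper_width: 17.1
```

```bash
python3 chk.py w14
```

```text
16.15 [ 507.05 -120.82  184.05] [-0.2   1.05 -3.94] [ 0.025 -0.019  0.067] 16.924578945505957 yaw 16.38 z [ 3.e-04 -1.e-04 -1.e+00]
gas 69 191
gas 591 191
rose 89 80 249
rose 89 582 249
rose 98 92 223
rose 98 570 223
axis err in seat frame -0.271721177306988 0.0757262975085698 underside z 86.05161955528139
```

View pics/w14c.png

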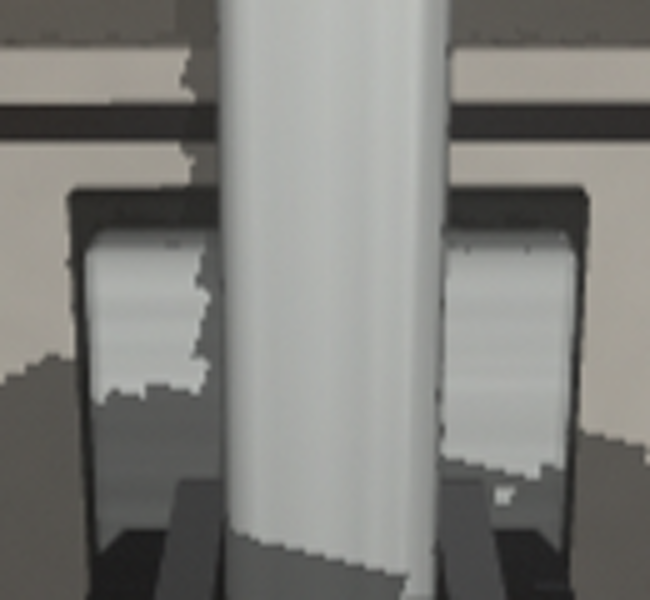

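{"api": "apply_moves", "payload": {"increments": [[[-0.003,-0.002,0.01,0,0,0,-1],[-0.003,-0.002,0.03,0,0,0,-1],[-0.003,-0.002,0.05,0,0,0,-1],[-0.003,-0.002,0.07,0,0,0,-1],[-0.003,-0.002,0.08,0,0,0,-1],[-0.003,-0.002,0.08,0,0,0,-1]]]}}

```text
clock: 16.75
position: [507.3, -120.9, 175.7]
ee_rot: [-0.142, 0.99, 0.0, -0.0]
contact_force: [0.4, -0.3, -3.1]
gripper_width: 16.9
```

```bash
python3 chk.py w15
```

```text
16.85 [ 507.3  -120.92  175.91] [-0.45  0.11 -2.84] [ 0.027 -0.083 -0.002] 16.57739374048896 yaw 16.38 z [ 0. -0. -1.]
gas 59 210
gas 603 210
rose 89 80 249
rose 89 582 249
rose 98 92 223
rose 98 570 223
axis err in seat frame -0.09072505888547436 -0.07960016993742677 underside z 77.90689242949537
```

View pics/w15c.png

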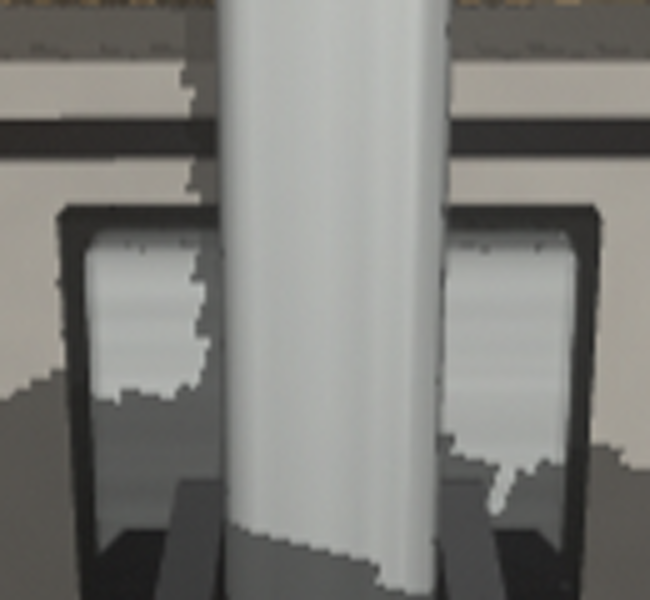

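{"api": "apply_moves", "payload": {"increments": [[[0,0,0.02,0,0,0,-1],[0,0,0.04,0,0,0,-1],[0,0,0.05,0,0,0,-1],[0,0,0.06,0,0,0,-1],[0,0,0.06,0,0,0,-1],[0,0,0.06,0,0,0,-1]]]}}

```text
clock: 17.45
position: [507.5, -121.0, 171.3]
ee_rot: [-0.143, 0.99, -0.0, 0.0]
contact_force: [-2.8, 1.7, 7.1]
gripper_width: 16.8
```

```bash
python3 chk.py w16
```

```text
17.55 [ 507.52 -120.96  171.38] [-2.07  1.28  6.93] [ 0.474  0.849 -0.047] 17.244622049800682 yaw 16.41 z [ 1.1e-03 -5.0e-04 -1.0e+00]
gas 54 219
gas 612 220
rose 89 80 248
rose 89 582 248
rose 98 92 222
rose 98 569 222
axis err in seat frame 0.20521823439247786 -0.25271825788006813 underside z 73.3803124052428
```

View pics/w16c.png

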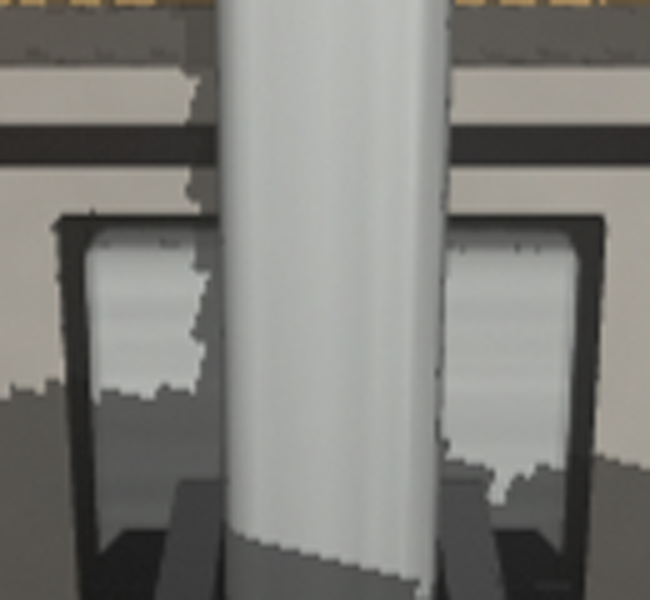

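{"api": "apply_moves", "payload": {"increments": [[[0.002,0.002,0.01,0,0,0,-1],[0.002,0.003,0.015,0,0,0,-1],[0.002,0.003,0.02,0,0,0,-1],[0.002,0.003,0.02,0,0,0,-1],[0.002,0.003,0.02,0,0,0,-1]]]}}

```text
clock: 18.05
position: [507.5, -120.9, 170.1]
ee_rot: [-0.143, 0.99, -0.001, 0.001]
contact_force: [-3.6, 1.1, 10.8]
gripper_width: 16.3
```

```bash
python3 chk.py w17
```

```text
18.15 [ 507.47 -120.91  170.06] [-3.67  0.41 10.84] [ 0.383  1.074 -0.005] 16.90724804971089 yaw 16.43 z [ 1.9e-03 -9.0e-04 -1.0e+00]
gas 52 223
gas 614 223
rose 89 80 248
rose 89 582 248
rose 98 92 222
rose 98 569 222
axis err in seat frame 0.23304420277588406 -0.2534752516138166 underside z 72.0588317384246
```

{"api": "apply_moves", "payload": {"increments": [[[0.003,0,0.01,0,0,0,-1],[0.005,0,0.02,0,0,0,-1],[0.005,0,0.02,0,0,0,-1],[0.005,0,0.02,0,0,0,-1]]]}}

```text
clock: 18.55
position: [507.5, -121.0, 169.9]
ee_rot: [-0.143, 0.99, -0.001, 0.002]
contact_force: [-5.0, 3.0, 21.4]
gripper_width: 16.8
```

```bash
python3 chk.py w18
```

```text
18.65 [ 507.5  -120.93  169.95] [-7.18  2.46 20.65] [1.019 2.007 0.016] 16.89016847183659 yaw 16.49 z [ 0.0035 -0.0013 -1.    ]
gas 53 222
gas 616 223
rose 89 80 249
rose 89 582 249
rose 98 92 223
rose 98 570 223
axis err in seat frame 0.40127416152895273 -0.36651011956651697 underside z 71.94841657610789
```

View pics/w18.png

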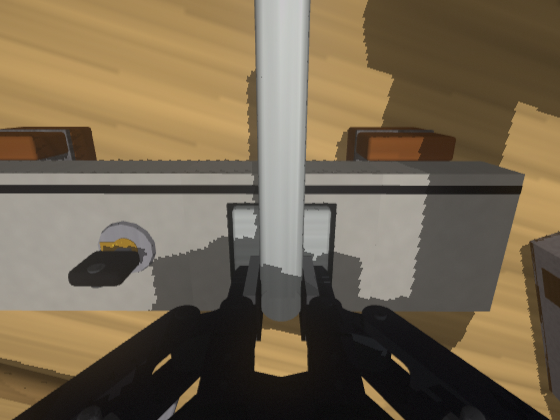

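{"api": "apply_moves", "payload": {"increments": [[[0.002,0.001,0,-0.005,0.006,0,-1],[0.002,0.001,0,-0.005,0.006,0,-1],[0.002,0.001,0,-0.005,0.006,0,-1]]]}}

```text
clock: 18.95
position: [507.6, -121.0, 169.9]
ee_rot: [-0.143, 0.99, -0.0, 0.0]
contact_force: [-5.1, 2.3, 19.7]
gripper_width: 16.8
```

```bash
python3 chk.py w19; python3 - <<'E'
from h import *
for n in('scene','top'):
    p=arm.get_image(n);save(p,n+'_end')
    for l,z in dict(lever_grip=118,lever_end=118,rose=72,seat=70).items():
        for m in arm.mark_of(l,p)[:3]: print(n,l,np.round(m['at'],1),round(m['conf'],2),np.round(px2z(p,m['at'],z),1))
a=cv2.imread('pics/scene_end.png');cv2.imwrite('pics/scene_endc.png',cv2.resize(a[130:290,160:400],(798,532),interpolation=cv2.INTER_CUBIC))
E
```

```text
19.05 [ 507.66 -121.03  169.95] [-5.63  1.72 20.24] [0.701 1.646 0.005] 16.727066418723854 yaw 16.49 z [ 9.e-04  0.e+00 -1.e+00]
gas 53 222
gas 615 223
rose 89 80 249
rose 89 582 249
rose 98 92 223
rose 98 569 223
axis err in seat frame 0.309198400616111 -0.3086603784613091 underside z 71.95319794727594
scene lever_grip [353.6 220.1] 0.78 [409.4 179.6 118. ]
scene lever_grip [254.2 219.4] 0.61 [568.1 -76.3 118. ]
scene lever_grip [415.7 228.2] 0.54 [347.3 350.3 118. ]
scene lever_end [420.3 252.5] 0.71 [447.5 390.4 118. ]
scene lever_end [267.3 185.1] 0.53 [ 384.1 -147.3  118. ]
scene lever_end [351.9 237.3] 0.51 [487.8 206.7 118. ]
scene rose [434.4 226.7] 0.71 [244.1 391.6  72. ]
scene rose [256.2 216.2] 0.68 [ 501.3 -115.1   72. ]
scene rose [372.4 215.7] 0.66 [294.5 204.5  72. ]
scene seat [253.  217.6] 0.73 [ 511.  -121.2   70. ]
scene seat [253.7 219.7] 0.19 [ 519.  -112.9   70. ]
top lever_grip [219.  284.6] 0.77 [260.8 130.8 118. ]
top lever_grip [302.3 202.7] 0.64 [ 512.1 -117.1  118. ]
top lever_grip [198.2 137.2] 0.62 [721.5 211.4 118. ]
top lever_end [207.8 252.1] 0.74 [357.5 167.6 118. ]
top lever_end [145.2 272.7] 0.56 [294.4 352.2 118. ]
top lever_end [313.1 239.8] 0.49 [ 397.2 -149.7  118. ]
top rose [303.5 207.3] 0.82 [ 507.5 -122.9   72. ]
top rose [142.1 311.9] 0.71 [179.7 366.7  72. ]
top rose [202.3 198.8] 0.29 [532.7 198.1  72. ]
top seat [299.7 207.2] 0.73 [ 508.2 -111.    70. ]
```

View pics/scene_endc.png

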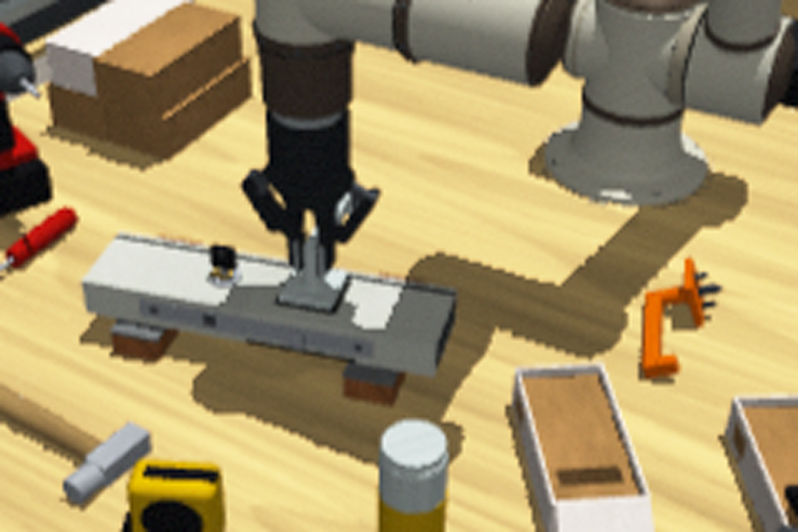

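```bash
python3 - <<'E'
import cv2,numpy as np
a=cv2.imread('pics/scene0.png')[190:260,175:310];b=cv2.imread('pics/scene_end.png')[190:260,175:310]
s=cv2.imread('pics/s10.png')[190:260,175:310]
f=lambda x:cv2.resize(x,(385,200),interpolation=cv2.INTER_CUBIC)
g=lambda n:f(cv2.imread(n)[170:250,250:390])
b2=np.clip(b.astype(float)*1.8,0,255).astype('uint8')
cv2.imwrite('pics/cmp.png',np.vstack([np.hstack([f(a),f(s)]),np.hstack([f(b),f(b2)]),np.hstack([g('pics/top0.png'),g('pics/top_end.png')])]))
E
```

```text
(no output)
```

View pics/cmp.png

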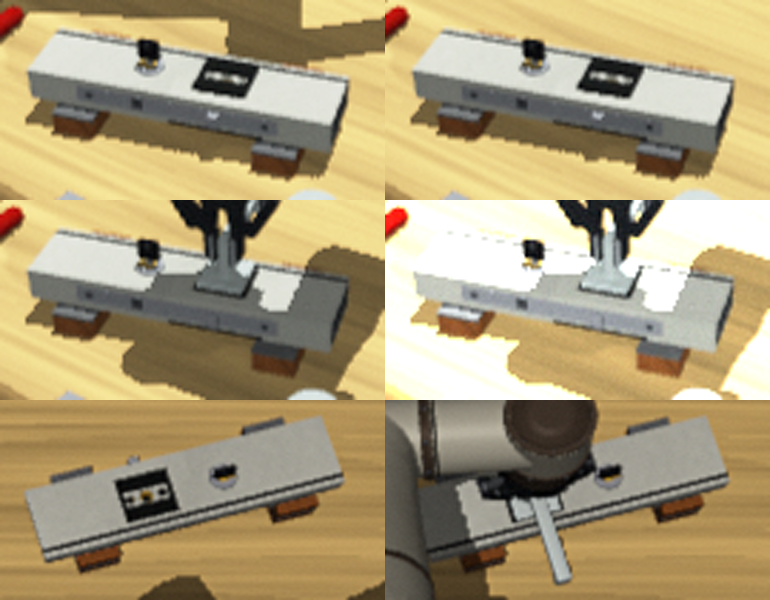

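```bash
python3 - <<'E'
from h import *
s=arm.read_state();print(s['clock'],s['position'],s['contact_force'],s['gripper_width'])
print(arm.job_done())
E
```

```text
19.55 [ 507.64524347 -121.01453066  169.95384529] [-5.49154664  1.92808825 20.1945027 ] 16.720961576291053
the job is handed in; nothing more can be done
None
```

The job is handed in at about 19.6 s: the latch was tried first, and the silver lever is now fitted and held pressed down flat. I got no verdict back.

**Latch:** I gripped the key and turned it clockwise until the wrist torque jumped to about 1.0 N m after roughly 64° of tool turn, which is the stop. I then opened the gripper. The next picture showed the key head back along the stile, and a later one, before the lever was fitted, showed the latch bolt out.

**Lever:** I lifted it from its carton, turned it about 22° and lowered it over the spindle hole. The spindle and lugs went in without resistance. By the calibration the lever's axis is within about 0.5 mm of the hole and its yaw within about 0.1° of the stile. It lies square across, pointing away from the latch edge.

**Press:** The tool stopped at 169.95 mm, so the rose's underside is about 72 mm above the bench, which is the gasket's flat height. The force reading then rose to 20 N without further travel, so the gasket is bottomed. The grip still holds, and the tool tilt is under 0.1°.

**Checks that were less clean:**
- A small sideways force of about 6 N remains on the tool.
- The latch bolt could not be seen in the last pictures because the arm's shadow falls on it.
- The scene camera's estimates of the lever points scattered by several centimetres, so I relied on the wrist camera and the tool pose.

In the pictures I looked at, nothing else appears to have been moved.

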